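# Lock the stamps and the stapler away in the desk's lock box

### The job

Put the desk away for the night: turn the black knob of the blue lock box clockwise all the way to its stop and let it spring back, so that the lid swings open by itself. Stand the two stamps from the open desk left of the box upright on the floor of the wide left bay, midway front to back so that the lid clears them, and lay the stapler that is beside them flat and lengthwise in the narrow right bay. Then push the lid down by its lip until the latch catches and it stays shut; leave the jar, the bottle and the smartphone where they are.

Things in the scene. Friction and masses are not known exactly. Their poses are not given: they have to be found in the camera images.
- lock_box: blue fixed steel box. Origin on the desk under its tray's centre; x to the hinge side (away from the user), y left, z up. In mm: tray 160 (x) by 236 (y), walls 4, rim 40 high, floor 5 high; divider along x at y = -23, 4 thick, top 29 high: left bay y -21 to 114, right bay y -114 to -25, both 152 long. Lock housing x -178 to -80, y -60 to 60, 40 high. 105 high with lid shut
- stamp_bay (a point): centre of the floor of the wide left bay (152 by 135 mm), 5 mm above the desk; axes as the box
- stapler_bay (a point): centre of the floor of the narrow right bay (152 by 88 mm), 5 mm above the desk; axes as the box
- latch_knob (a joint): turn of the black knob, rad: 0 at rest, grows clockwise seen from above, stop at 0.9 (about 50 degrees). A spring (0.07 to 0.15 N m) returns it. It draws the bolt that holds the lid (free at about 0.45). As the lid is pushed shut, the bolt's ramp turns the knob for a moment and it snaps back
- knob_grip (a point): point on the knob's upright axis to grip at, 74 mm above the desk, 62 mm in front of the shut lid's front wall. The grip is an upright wing 56 mm long, 15 thick, z = 51 to 85 mm above the desk, on a hub 42 across (top at 51). The point's x lies along the wing and turns with it; at rest it is parallel to the box's x
- lid (a joint): opening of the lid, rad: 0 shut, 1.5 fully open. A damped spring opens it in about a second when the bolt is drawn and holds it open; about 2 N at the lip shuts it, 4 to 8 N in the last 20 mm, where the latch catches
- lid_lip (a point): middle of the upper face of the dark finger lip on the lower edge of the lid's front wall, 13 mm in front of that wall, 173 mm from the hinge axis; lip 90 mm wide (y), 4 thick, sticks out 27. Turns with the lid: x to the hinge, z up when shut. Open, it stands up and the front wall (64 mm deep) lies level behind it; a steel catch pin stands 27 mm out of its underside, toward the user
- lid_hinge (a point): point on the lid's hinge axis (along the box's y) at the middle of the tray's rear rim, 40.5 mm above the desk; turns with the lid
- stamp_1: self-inking stamp standing on its feet, 35 (x) by 49 (y) by 88 high, black housing from z = 36 to 87 on a light frame; origin at the centre of its underside, z up
- stamp_2: self-inking stamp standing on its feet, 35 (x) by 49 (y) by 85 high, black housing from z = 36 to 84 on a light frame; origin at the centre of its underside, z up
- stapler: blue and black stapler, 137 long (x) by 34 wide (y) by 46 high, lying on its base (arm 24 wide, z = 20 to 46); origin at the centre of its underside, z up
- cream_jar: low jar with white lid, 69 across and 60 high, bystander; origin at its underside
- water_bottle: clear bottle with red cap, 65 across and 212 high, bystander; origin at its underside
- smartphone: black phone lying flat, 150 by 73 by 8, bystander; origin at its underside
Things that resemble listed ones, but are neither listed nor needed, are in the scene too. Several things look just like the stamp_1: the one meant starts farthest to the robot's left.

How it is judged (in metres and radians):
On the way, in this order (a step that is already met when the one before it is completed fails the run):
1. the knob is turned clockwise to its stop (value of joint latch_knob above 0.8 rad), for 0.1 s.
2. the knob has sprung back to rest and the lid stands open (value of joint latch_knob below 0.1 rad and value of joint lid above 1.3 rad), for 0.2 s.
3. with the lid open, both stamps stand in the left bay and the stapler lies in the right bay, let go (x of stamp_1 in the frame of lock_box between -0.06 and 0.06 m and y of stamp_1 in the frame of lock_box between -0.008 and 0.1 m and z of each of stamp_1, stamp_2, stapler in the frame of lock_box below 0.012 m and angle between each of stamp_1, stamp_2, stapler's own z axis and vertical below 0.12 rad and x of stamp_2 in the frame of lock_box between -0.06 and 0.06 m and y of stamp_2 in the frame of lock_box between -0.008 and 0.1 m and x of stapler in the frame of lock_box between -0.02 and 0.02 m and y of stapler in the frame of lock_box between -0.1 and -0.038 m and contact force between the fingers and stamp_1 below 0.05 N and contact force between the fingers and stamp_2 below 0.05 N and contact force between the fingers and stapler below 0.05 N and value of joint lid above 1 rad), for 0.2 s.
At the end, for the whole second after the job is handed in: the lid is shut (below 0.04 rad) and held by the latch, the knob is back at rest (below 0.1 rad), both stamps stand upright (within 0.12 rad) on the floor of the left bay and the stapler lies flat (within 0.12 rad) lengthwise on the floor of the right bay, all at rest (x of stamp_1 in the frame of lock_box between -0.06 and 0.06 m and y of stamp_1 in the frame of lock_box between -0.008 and 0.1 m and z of each of stamp_1, stamp_2, stapler in the frame of lock_box below 0.012 m and angle between each of stamp_1, stamp_2, stapler's own z axis and vertical below 0.12 rad and x of stamp_2 in the frame of lock_box between -0.06 and 0.06 m and y of stamp_2 in the frame of lock_box between -0.008 and 0.1 m and x of stapler in the frame of lock_box between -0.02 and 0.02 m and y of stapler in the frame of lock_box between -0.1 and -0.038 m and linear speed of each of stamp_1, stamp_2, stapler below 0.02 m/s and value of joint lid below 0.04 rad and value of joint latch_knob below 0.1 rad); the robot touches nothing.
It fails at once if the jar is pushed more than 30 mm or tipped (distance of cream_jar from where it was at the start of the episode above 0.03 m or angle between cream_jar's own z axis and vertical above 0.3 rad).
It fails at once if the bottle is pushed more than 30 mm or tipped (distance of water_bottle from where it was at the start of the episode above 0.03 m or angle between water_bottle's own z axis and vertical above 0.3 rad).
It fails at once if the phone is pushed more than 30 mm or tipped (distance of smartphone from where it was at the start of the episode above 0.03 m or angle between smartphone's own z axis and vertical above 0.3 rad).
It also fails if it takes over 72 s, if anything falls off the work surface, if the arm or the gripper's body presses on something with over 40 N, if the wrist force passes 120 N, or if a joint passes its speed limit or range.

### The arm

A 6-joint arm with a two-finger parallel gripper is mounted at the origin on a cart in front of the work surface, level with it; the furniture and walls round the work are solid. World frame = base frame: x ahead of the robot, y to its left, z up, the work surface at z = 0. Lengths are in m, angles in degrees, forces in N, time in s.
With the tool pointing down it reaches from about 0.35 to 0.875 m from the base axis. Payload 4.2 kg.
Tool frame: the origin (TCP) lies at the very end of the fingers, on their centre line; the grasp point (between the pads) lies 19 mm behind it; z points along the fingers, y is the line along which they close (so a half turn about z gives the same grasp; the last joint's range is limited). The gripper opens to 87 mm and grips with 3 to 60 N. Pads are 19 mm wide; open, the fingers measure 117 mm over their backs; the gripper's body (75 mm by 190 mm) begins 51 mm behind the grasp point.
Start: joints at [-54.798, 22.042, 0.453, 0, -68.411, -14.817], TCP at [0.218, -0.586, 0.223] pointing down, gripper open.
Joint ranges: [-179.83, 179.83], [-69.29, 118.12], [-61.27, 80.66], [-181.25, 117.63], [-171.15, -9.14], [-177.46, 177.46]. Speed limits (degrees/s): [159.86, 159.86, 180, 180, 180, 180].

### API

Orientations are given as a 3x3 rotation matrix whose columns are the frame's x, y, z axes.
In Python, from station import r gives the robot as it stands.
- The arm moves only by the tool jog_arm, never from a script. Its argument "plan" is text: rows parted by semicolons, each of 7 numbers parted by spaces: the shift along the tool's x, y, z normalised to -1 to 1, where 1 is 0.025 m, then the turn, a rotation vector about the tool's x, y, z normalised to -1 to 1, where 1 is 8 degrees, then the closure, from -1 (fully open) to 1 (shut). A call has exactly 10 rows; each row shifts and turns the commanded pose from where the row before left it, along the tool's axes as they then stand; what a row does not reach is not made up. A row lasts 1/10 s, in which the tool goes at most 50 mm and 8.59 degrees, less where a joint would pass 70% of its speed; a pose out of reach is approached as far as the arm can. A call with a number of a shift or a turn outside -1 to 1 is refused whole. A call with a gripper value outside its range is refused whole. The fingers move at their own pace and stop on an object; the grip force is fixed at half the most. Time passes only in rows, so rows that do not move let the fingers close, or fill a call up. It gives the time, the measured TCP pose, the force, the opening and the grip force at its end, in the units of the state.
- r.sense(): the state, without advancing time (a new reading comes with each control period).
- r.capture(name): name is "scene" or "side" or "wrist"; returns (picture, depth): 400x640x3 uint8, red, green, blue; 400x640 float32, m along the optical axis (not along the pixel's ray), 0 where there is no reading.
- r.get_calibration(name): a dict with "mtx" (3x3 intrinsics, pixels), "extrinsics" (4x4, takes a point from camera to world coordinates). Camera axes: x right, y up, looking along -z (the intrinsics and any distortion apply to the point x, -y, -z); pixel columns grow to the right and rows downward; lengths in m; the calibration is good to about 2 mm. A picture is of the moment at which its call begins: read the wrist's pose just before it. get_calibration takes no time and is no camera call; for the wrist camera it gives the pose at the moment of the call.
- r.finish_job(): hands the job in; it is judged then, once.
The state is a dict: "time_s": time; "joints": joint angles; "joint_velocities": joint speeds; "effort": joint torques, N m; "tcp_pos": TCP position; "ee_rot": TCP orientation; "wrist_force": force on the tool from outside, world axes, zero at the start; "moment": the same for the moment, N m; "gripper_width": opening from 0.0 (shut) to 1.0 (fully open); "gripper_force": force on a finger pad.
Only numpy, scipy, OpenCV 4.12 (cv2) and the standard library are available. Lean on these libraries where they do the work, as an engineer would, in place of code of your own. Each camera call takes 0.05 s, during which the arm holds its last target. There are 200 camera calls.

## Working session

There is one attempt and no reset: what is moved stays moved. The work goes in short steps, Python scripts to look and compute and a tool call to move; the robot and the scene stay as the last step left them, time stands still between calls to the robot, and variables do not carry over. Pictures are saved under pics/ and viewed, at most 10 in all, crops included, and the job is handed in when it is done.

Besides the shell and the picture viewer there is one more tool, called by a JSON object that holds its "api" and its "payload". jog_arm: Moves the arm, as the interface text tells. Scaled input: -1 to 1 covers 0.025 m each way for a shift and 8 degrees each way for a turn. Its arguments: {"type":"object","properties":{"plan":{"type":"string"}},"required":["plan"]}

```bash
mkdir -p pics; cat > h.py <<'E'
import numpy as np, cv2
from station import r
def cap(n):
    c=r.get_calibration(n); im,d=r.capture(n); return im,d,np.array(c["mtx"]),np.array(c["extrinsics"])
def cloud(d,K,E):
    v,u=np.mgrid[:d.shape[0],:d.shape[1]]
    p=np.stack([(u-K[0,2])/K[0,0]*d,-(v-K[1,2])/K[1,1]*d,-d],-1)
    return p@E[:3,:3].T+E[:3,3]
def plane(u,v,K,E,z):
    q=E[:3,:3]@np.array([(u-K[0,2])/K[0,0],-(v-K[1,2])/K[1,1],-1]); return E[:3,3]+q*(z-E[2,3])/q[2]
E
python3 - <<'E'
from h import *
s=r.sense(); print(s)
for n in("scene","side"):
    im,d,K,E=cap(n); cv2.imwrite(f"pics/{n}0.png",im[:,:,::-1]); np.savez(f"{n}0.npz",im=im,d=d,K=K,E=E); print(n,K,E)
E
```

```text
{'time_s': 0.0, 'joints': array([-5.47958623e+01,  2.20911742e+01,  3.79125340e-01, -3.05450978e-02,
       -6.84112888e+01, -1.48152551e+01]), 'joint_velocities': array([-0.03728029,  0.05186137, -0.0320777 , -0.00475792, -0.15981599,
       -0.04181407]), 'effort': array([-1.20958052e-04, -3.90666497e+01,  1.87402725e+01,  4.21996057e+00,
        1.08666791e-02, -2.05538454e-04]), 'tcp_pos': array([ 0.21753999, -0.58526587,  0.22144676]), 'ee_rot': array([[-9.37418083e-01, -3.48204881e-01, -8.35904654e-04],
       [-3.48205877e-01,  9.37415856e-01,  2.04467005e-03],
       [ 7.16261832e-05,  2.20777759e-03, -9.99997560e-01]]), 'wrist_force': array([ 0.06158871,  0.77904749, -0.54247661]), 'moment': array([-0.03890048,  0.00230148,  0.03022232]), 'gripper_force': 0.0, 'gripper_width': 1.0018808342843084}
scene [[498.08859532   0.         319.80999926]
 [  0.         498.08859532 202.64661355]
 [  0.           0.           1.        ]] [[ 0.52518546  0.62215719 -0.5806037  -0.4318458 ]
 [-0.85089037  0.39424279 -0.34721492 -0.58705986]
 [ 0.01287656  0.67638233  0.73643815  1.29863561]
 [ 0.          0.          0.          1.        ]]
side [[399.42551171   0.         318.02126208]
 [  0.         399.42551171 196.15435569]
 [  0.           0.           1.        ]] [[-0.81333277  0.47238414 -0.3396219   0.00470192]
 [-0.58163206 -0.67415953  0.45520663  0.68441508]
 [-0.01392695  0.56776946  0.82306979  1.31917426]
 [ 0.          0.          0.          1.        ]]
```

View pics/scene0.png

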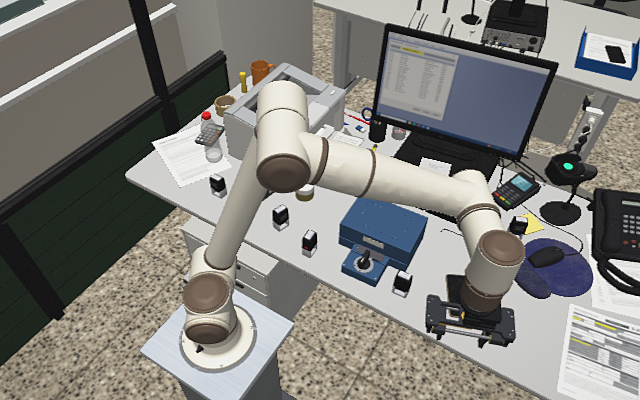

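View pics/side0.png

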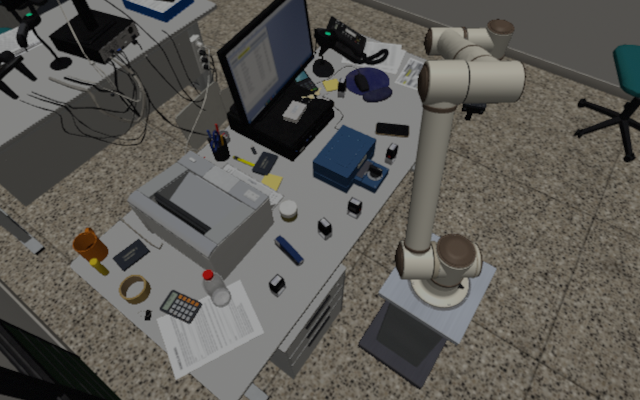

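The views show the blue box at scene (383,235) and side (345,158). There are stamps at scene (217,183), (281,214), (309,241), (401,281) and (518,224), and the stapler is at side (289,248). Next I'll measure them and zoom in on the stamps.

```bash
python3 - <<'E'
from h import *
S=np.load("side0.npz");C=np.load("scene0.npz")
ps=cloud(S["d"],S["K"],S["E"]);pc=cloud(C["d"],C["K"],C["E"])
t=lambda im,u,v,w,s:cv2.resize(im[v-w:v+w,u-w:u+w],(s,s),interpolation=cv2.INTER_CUBIC)
row1=np.hstack([t(C["im"],u,v,20,200) for u,v in[(217,183),(281,214),(309,241),(401,281)]])
row2=np.hstack([t(S["im"],u,v,20,200) for u,v in[(277,285),(325,228),(354,206),(289,248)]])
cv2.imwrite("pics/crops.png",np.vstack([row1,row2])[:,:,::-1])
def rep(nm,P,u,v,w,lo,hi):
    q=P[v-w:v+w,u-w:u+w].reshape(-1,3); q=q[(q[:,2]>lo)&(q[:,2]<hi)]
    if len(q)<5: print(nm,len(q));return
    rr=cv2.minAreaRect((q[:,:2]*1000).astype(np.float32))
    print(nm,len(q),"rect mm",np.round(rr[0],1),np.round(rr[1],1),round(rr[2],1),"z",np.round(np.percentile(q[:,2],[5,50,95,100]),4))
for u,v in[(217,183),(281,214),(309,241),(401,281)]: rep("scene stamp",pc,u,v,18,.06,.12)
for u,v in[(277,285),(325,228),(354,206),(391,152)]: rep("side stamp",ps,u,v,16,.06,.12)
rep("stapler side",ps,289,248,25,.015,.1); rep("stapler top",ps,289,248,25,.03,.1)
rep("jar",ps,288,210,16,.03,.1);rep("bottle",ps,215,288,25,.05,.3);rep("phone",ps,392,129,20,.004,.03)
for nm,P,im in(("scene",pc,C["im"]),("side",ps,S["im"])):
    hsv=cv2.cvtColor(im,cv2.COLOR_RGB2HSV); m=cv2.inRange(hsv,(100,90,40),(125,255,255))>0
    for lo,hi in((.095,.115),(.03,.05)):
        k=m&(P[...,2]>lo)&(P[...,2]<hi)&(P[...,0]>.3)&(P[...,0]<.85)&(abs(P[...,1]+.2)<.3)
        n,l,st,_=cv2.connectedComponentsWithStats(k.astype(np.uint8))
        if n<2: continue
        i=1+st[1:,4].argmax(); q=P[l==i]
        rr=cv2.minAreaRect((q[:,:2]*1000).astype(np.float32)); print(nm,lo,len(q),rr,np.median(q[:,2]))
# heights histogram near the knob
    k=(P[...,2]>.07)&(P[...,2]<.093)
    print()
rep("knob scene",pc,365,258,14,.07,.092);rep("knob side",ps,375,173,9,.07,.092)
E
```

```text
scene stamp 143 rect mm [431.6 351.6] [33.1 51.1] 0.7 z [0.0639 0.081  0.0891 0.093 ]
scene stamp 175 rect mm [428.4  80.7] [36.2 47.7] 76.7 z [0.0628 0.0834 0.0914 0.0975]
scene stamp 181 rect mm [386.8 -59.9] [35.4 46.9] 87.3 z [0.0645 0.0851 0.092  0.0935]
scene stamp 221 rect mm [ 407.2 -374. ] [35.5 46.6] 3.4 z [0.0629 0.0849 0.092  0.0941]
side stamp 162 rect mm [430.9 354.8] [45.5 34.4] 87.1 z [0.0625 0.0805 0.0862 0.0878]
side stamp 136 rect mm [424.4  83.7] [34.2 47.6] 71.4 z [0.0645 0.0826 0.0895 0.0944]
side stamp 129 rect mm [385.5 -54.3] [48.  34.5] 8.8 z [0.0627 0.0828 0.0897 0.0919]
side stamp 116 rect mm [ 405.1 -323.3] [ 97.9 133.1] 32.0 z [0.0634 0.0823 0.0966 0.1074]
stapler side 339 rect mm [520.3 216.8] [ 50.2 203.1] 73.3 z [0.0199 0.0359 0.0482 0.0764]
stapler top 259 rect mm [517.  217.3] [ 35.5 196.7] 77.1 z [0.0308 0.0381 0.0498 0.0764]
jar 295 rect mm [597.6 105.9] [99.4 75. ] 42.0 z [0.0373 0.0572 0.063  0.0841]
bottle 840 rect mm [610.3 472.7] [114.  143.1] 36.0 z [0.0562 0.1351 0.2105 0.217 ]
phone 342 rect mm [ 487.4 -542.3] [164.5 247.3] 32.7 z [0.0043 0.007  0.0119 0.0166]
scene 0.095 2887 ((550.5888671875, -235.32888793945312), (166.2626953125, 234.71728515625), 3.065124273300171) 0.10713323130198993
scene 0.03 748 ((469.3785400390625, -286.0771484375), (173.3001708984375, 267.6566162109375), 33.699615478515625) 0.041142626220324496

side 0.095 1758 ((549.402587890625, -231.504150390625), (161.7241973876953, 240.49984741210938), 3.3200323581695557) 0.10393867413715341
side 0.03 265 ((420.43304443359375, -231.11801147460938), (100.23953247070312, 137.31199645996094), 2.7569587230682373) 0.03884547475354849

knob scene 111 rect mm [ 426.3 -247.7] [100.9  24.9] 0.6 z [0.0718 0.0846 0.0907 0.0919]
knob side 63 rect mm [ 405.9 -240.7] [54. 20.] 3.1 z [0.0723 0.0816 0.0866 0.0895]
```

View pics/crops.png

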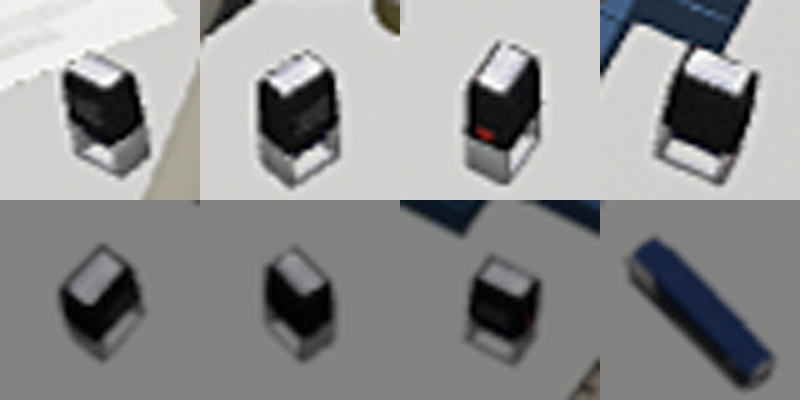

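The crops show that the leftmost stamp is about 3 mm shorter than the others, so it is stamp_2. The next one, at (0.427, 0.082), is stamp_1. The box origin is about (0.550, -0.2335) with a yaw of 3.1°, and the knob is at about (0.408, -0.241). I'll move above the knob.

{"api": "jog_arm", "payload": {"plan": "0 0 -0.4 0 0 0.72 -1;0 0 -0.4 0 0 0.72 -1;0 0 -0.4 0 0 0.72 -1;-0.6 0.95 0 0 0 0 -1;-0.6 0.95 0 0 0 0 -1;-0.6 0.95 0 0 0 0 -1;-0.6 0.95 0 0 0 0 -1;-0.6 0.95 0 0 0 0 -1;-0.6 0.95 0 0 0 0 -1;-0.6 0.95 0 0 0 0 -1"}}

```text
time_s: 1.1
tcp_pos: [0.3138, -0.4129, 0.2521]
ee_rot: [[-0.999, -0.054, -0.001], [-0.054, 0.999, 0.001], [0.0, 0.001, -1.0]]
wrist_force: [0.0, 0.7, 0.3]
gripper_width: 0.999
gripper_force: 0.0
```

{"api": "jog_arm", "payload": {"plan": "-0.6 0.95 0 0 0 0 -1;-0.6 0.95 0 0 0 0 -1;-0.6 0.95 0 0 0 0 -1;-0.6 0.95 0 0 0 0 -1;-0.6 0.95 0 0 0 0 -1;-0.6 0.95 0 0 0 0 -1;-0.6 0.95 0 0 0 0 -1;0 0 0 0 0 0 -1;0 0 0 0 0 0 -1;0 0 0 0 0 0 -1"}}

```text
time_s: 2.1
tcp_pos: [0.409, -0.2427, 0.2523]
ee_rot: [[-0.999, -0.054, -0.001], [-0.054, 0.999, 0.0], [0.001, 0.0, -1.0]]
wrist_force: [0.6, -0.5, 0.0]
gripper_width: 1.001
gripper_force: 0.0
```

```bash
cat >> h.py <<'E'
def yaw(s): R=np.array(s["ee_rot"]); return np.degrees(np.arctan2(R[1,0],R[0,0]))
def go(t,th=None):
    """tool-frame totals (units) to TCP target t at yaw th, turning first"""
    s=r.sense(); y=yaw(s); th=y if th is None else th
    dth=(th-y+180)%360-180; a=np.radians(th); d=(np.array(t)-s["tcp_pos"])/.025
    print("turn units",round(-dth/8,2),"shift units",np.round([d[0]*np.cos(a)+d[1]*np.sin(a),d[0]*np.sin(a)-d[1]*np.cos(a),-d[2]],2))
def rect(q):
    rr=cv2.minAreaRect((q[:,:2]*1000).astype(np.float32)); return np.round(rr[0],1),np.round(rr[1],1),round(rr[2],1)
E
python3 - <<'E'
from h import *
s=r.sense(); print(s["time_s"],s["tcp_pos"],yaw(s),s["joints"])
im,d,K,E=cap("wrist"); cv2.imwrite("pics/w1.png",im[:,:,::-1]); np.savez("w1.npz",im=im,d=d,K=K,E=E); P=cloud(d,K,E)
k=(P[...,2]>.078)&(P[...,2]<.09)&(np.hypot(P[...,0]-.408,P[...,1]+.241)<.05); print("knob",k.sum(),rect(P[k]),np.median(P[k],0))
k=(P[...,2]>.1)&(P[...,2]<.11)&(P[...,0]>.44)&(P[...,0]<.64); print("lid",k.sum(),k.sum() and rect(P[k]))
im,d,K,E=cap("side");P=cloud(d,K,E);np.savez("side1.npz",im=im,d=d,K=K,E=E)
go([.408,-.241,.058],183.1)
E
```

```text
2.1 [ 0.40901317 -0.24272874  0.25232329] -176.92429302244668 [-1.10555461e+01  6.03303832e+00 -1.67857585e+01 -1.71875505e-03
 -6.72167353e+01 -7.58680839e+01]
knob 672 (array([ 409.8, -242.8]), array([56.2, 14.7]), 3.3) [ 0.40819702 -0.24281978  0.08362464]
lid 9572 (array([ 529.6, -236. ]), array([117.4, 235.9]), 3.4)
turn units -0.01 shift units [0.03 0.08 7.78]
```

View pics/w1.png

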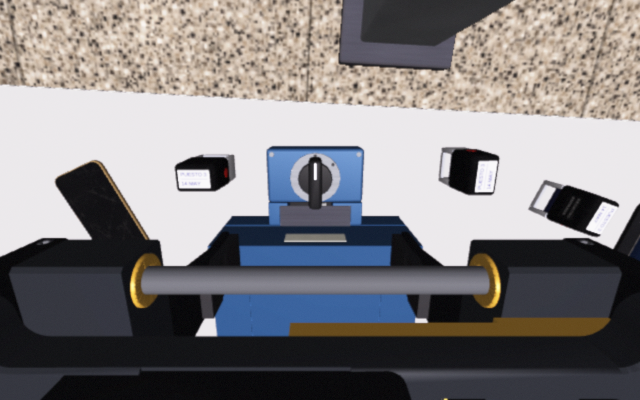

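The wrist picture shows the knob wing upright at (315,182), aligned with the tool, and measured at 56 x 15 mm as specified. I'll descend, grip and turn it.

{"api": "jog_arm", "payload": {"plan": "-0.03 0 0.97 0 0 -0.03 -1;0 0 0.97 0 0 0 -1;0 0 0.97 0 0 0 -1;0 0 0.97 0 0 0 -1;0 0 0.97 0 0 0 -1;0 0 0.97 0 0 0 -1;0 0 0.97 0 0 0 -1;0 0 0.97 0 0 0 -1;0 0 0 0 0 0 1;0 0 0 0 0 0 1"}}

```text
time_s: 3.2
tcp_pos: [0.4102, -0.243, 0.0588]
ee_rot: [[-0.998, -0.058, -0.001], [-0.058, 0.998, -0.0], [0.001, -0.0, -1.0]]
wrist_force: [0.6, 0.4, 0.7]
gripper_width: 0.893
gripper_force: 0.0
```

{"api": "jog_arm", "payload": {"plan": "0 0 0 0 0 0 1;0 0 0 0 0 0 1;0 0 0 0 0 0 1;0 0 0 0 0 0.7 1;0 0 0 0 0 0.9 1;0 0 0 0 0 0.95 1;0 0 0 0 0 1 1;0 0 0 0 0 1 1;0 0 0 0 0 1 1;0 0 0 0 0 1 1"}}

```text
time_s: 4.2
tcp_pos: [0.4095, -0.2425, 0.059]
ee_rot: [[-0.652, 0.758, -0.001], [0.758, 0.652, -0.0], [0.0, -0.001, -1.0]]
wrist_force: [-1.4, -0.7, 0.2]
gripper_width: 0.174
gripper_force: 30.0
```

{"api": "jog_arm", "payload": {"plan": "0 0 0 0 0 0.1 1;0 0 0 0 0 0 1;0 0 0 0 0 0 1;0 0 0 0 0 -0.65 1;0 0 0 0 0 -1 1;0 0 0 0 0 -1 1;0 0 0 0 0 -1 1;0 0 0 0 0 -1 1;0 0 0 0 0 -1 1;0 0 0 0 0 -1 1"}}

```text
time_s: 5.2
tcp_pos: [0.4097, -0.2427, 0.0589]
ee_rot: [[-0.998, -0.066, -0.001], [-0.066, 0.998, -0.0], [0.001, -0.0, -1.0]]
wrist_force: [-1.9, -1.8, 3.5]
gripper_width: 0.168
gripper_force: 30.0
```

{"api": "jog_arm", "payload": {"plan": "0 0 0 0 0 0 -1;0 0 0 0 0 0 -1;0 0 0 0 0 0 -1;0 0 -0.5 0 0 0 -1;0 0 -1 0 0 0 -1;0 0 -1 0 0 0 -1;0 0 -1 0 0 0 -1;0 0 -1 0 0 0 -1;0 0 -1 0 0 0 -1;0 0 -1 0 0 0 -1"}}

```text
time_s: 6.2
tcp_pos: [0.4103, -0.2421, 0.222]
ee_rot: [[-0.998, -0.057, 0.001], [-0.057, 0.998, 0.0], [-0.001, 0.0, -1.0]]
wrist_force: [0.9, 0.5, -0.2]
gripper_width: 0.965
gripper_force: 0.0
```

```bash
python3 - <<'E'
from h import *
s=r.sense();print(s["time_s"],s["tcp_pos"],yaw(s),s["joints"])
im,d,K,E=cap("wrist");P=cloud(d,K,E);np.savez("w2.npz",im=im,d=d,K=K,E=E)
k=(P[...,2]>.078)&(P[...,2]<.09)&(np.hypot(P[...,0]-.41,P[...,1]+.242)<.045); print("knob",k.sum(),rect(P[k]))
C,d,K,E=cap("scene"); S,d2,K2,E2=cap("side"); np.savez("scene2.npz",im=C,d=d,K=K,E=E);np.savez("side2.npz",im=S,d=d2,K=K2,E=E2)
P=cloud(d,K,E);k=(P[...,0]>.45)&(P[...,0]<.72)&(abs(P[...,1]+.235)<.1)&(P[...,2]>.15);print("high pts",k.sum(),np.percentile(P[k],[5,50,95],axis=0).round(3) if k.any() else"")
cv2.imwrite("pics/op.png",np.hstack([cv2.resize(C[140:340,220:520],(400,267)),cv2.resize(S[60:260,200:500],(400,267))])[:,:,::-1])
# side-view masks at left desk objects
im=S;P=cloud(d2,K2,E2)
hsv=cv2.cvtColor(im,cv2.COLOR_RGB2HSV);m=cv2.inRange(hsv,(100,90,30),(128,255,255))>0
w=m&(P[...,2]>.035)&(P[...,2]<.055)&(np.hypot(P[...,0]-.52,P[...,1]-.217)<.09);print("stapler",w.sum(),rect(P[w]))
E
```

```text
6.2 [ 0.41034321 -0.24213319  0.22204482] -176.70900300005903 [-1.09611591e+01  7.44895578e+00 -1.96541893e+01 -2.27524208e-02
 -6.28576838e+01 -7.57374674e+01]
knob 788 (array([ 409.4, -242.7]), array([55.1, 14.5]), 3.3)
high pts 698 [[ 0.605 -0.329  0.2  ]
 [ 0.655 -0.272  0.205]
 [ 0.684 -0.201  0.232]]
stapler 144 (array([491.9, 219.4]), array([ 23.5, 116.9]), 79.4)
```

View pics/op.png

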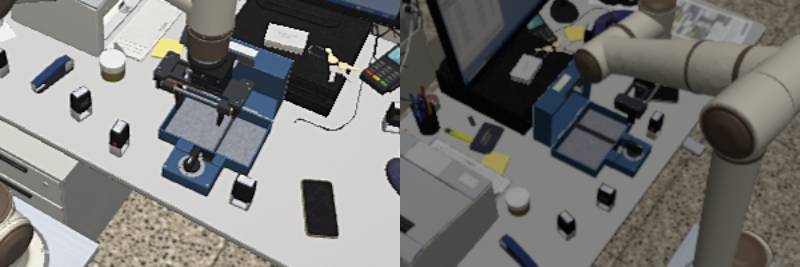

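The pictures show the lid open and the tray empty, with the knob at rest. Next I'll move over stamp_1.

{"api": "jog_arm", "payload": {"plan": "-0.14 1 0 0 0 0 -1;-0.14 1 0 0 0 0 -1;-0.14 1 0 0 0 0 -1;-0.14 1 0 0 0 0 -1;-0.14 1 0 0 0 0 -1;-0.14 1 0 0 0 0 -1;-0.14 1 0 0 0 0 -1;-0.14 1 0 0 0 0 -1;-0.14 1 0 0 0 0 -1;-0.14 1 0 0 0 0 -1"}}

```text
time_s: 7.35
tcp_pos: [0.4299, 0.0103, 0.2198]
ee_rot: [[-0.998, -0.058, -0.002], [-0.058, 0.998, -0.0], [0.002, -0.0, -1.0]]
wrist_force: [0.4, -0.6, -0.6]
gripper_width: 0.999
gripper_force: 0.0
```

{"api": "jog_arm", "payload": {"plan": "0 1 0 0 0 0 -1;0 1 0 0 0 0 -1;0 0.9 -0.4 0 0 0 -1;0 0 -0.4 0 0 0.7 -1;0 0 0 0 0 0.7 -1;0 0 0 0 0 0.67 -1;0 0 0 0 0 0 -1;0 0 0 0 0 0 -1;0 0 0 0 0 0 -1;0 0 0 0 0 0 -1"}}

```text
time_s: 8.35
tcp_pos: [0.4262, 0.0815, 0.2408]
ee_rot: [[-0.974, 0.228, -0.0], [0.228, 0.974, -0.0], [0.0, -0.0, -1.0]]
wrist_force: [0.3, -0.3, -0.1]
gripper_width: 1.001
gripper_force: 0.0
```

```bash
python3 - <<'E'
from h import *
s=r.sense();print(s["time_s"],s["tcp_pos"],yaw(s),s["joints"].round(1))
im,d,K,E=cap("wrist");P=cloud(d,K,E);np.savez("w3.npz",im=im,d=d,K=K,E=E);cv2.imwrite("pics/w3.png",im[:,:,::-1])
for n,c in(("B",(.427,.082)),("A",(.431,.353)),("C",(.386,-.057))):
    near=np.hypot(P[...,0]-c[0],P[...,1]-c[1])<.06
    k=near&(P[...,2]>.079)&(P[...,2]<.1)
    print(n,k.sum(),k.sum()>5 and (rect(P[k]),np.percentile(P[k][:,2],[5,50,95]).round(4)))
hsv=cv2.cvtColor(im,cv2.COLOR_RGB2HSV);m=cv2.inRange(hsv,(100,90,30),(128,255,255))>0
k=m&(P[...,2]>.03)&(P[...,2]<.06)&(np.hypot(P[...,0]-.5,P[...,1]-.218)<.12);print("stapler",k.sum(),k.sum()>5 and rect(P[k]))
E
```

```text
8.35 [0.42617178 0.08149885 0.2407802 ] 166.81656490668567 [  32.4    2.1  -22.8   -0.   -65.1 -135.6]
B 1161 ((array([428.5,  80.9]), array([31.1, 44.8]), 73.9), array([0.0808, 0.0859, 0.0877]))
A 1195 ((array([433.9, 351.1]), array([43.7, 29.9]), 86.6), array([0.0796, 0.0831, 0.0848]))
C 1196 ((array([388.9, -58.3]), array([45.3, 30.9]), 3.3), array([0.0807, 0.0858, 0.0877]))
stapler 1899 (array([490.6, 216.8]), array([ 23.7, 125.1]), 79.9)
```

View pics/w3.png

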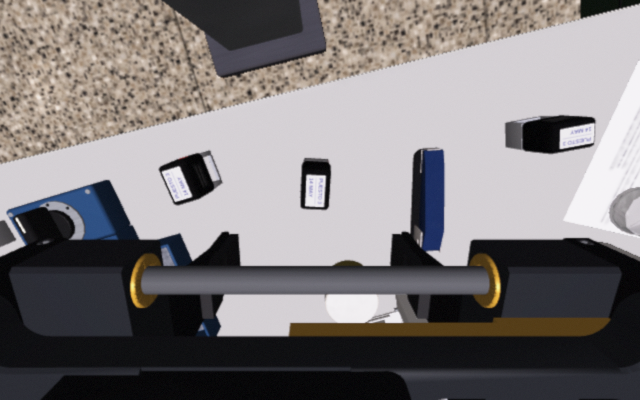

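The wrist view shows stamp_1 at (315,187), the stapler at (430,200) and stamp_2 at (560,133). Heights of 88 and 85 mm confirm which stamp is which. Grasping stamp_1 now.

{"api": "jog_arm", "payload": {"plan": "-0.09 0 0.9 0 0 0.36 -1;0 0 0.97 0 0 0 -1;0 0 0.97 0 0 0 -1;0 0 0.97 0 0 0 -1;0 0 0.97 0 0 0 -1;0 0 0.97 0 0 0 -1;0 0 0.97 0 0 0 -1;0 0 0.91 0 0 0 -1;0 0 0 0 0 0 1;0 0 0 0 0 0 1"}}

```text
time_s: 9.4
tcp_pos: [0.4288, 0.0811, 0.0505]
ee_rot: [[-0.961, 0.277, -0.0], [0.277, 0.961, -0.0], [0.0, -0.0, -1.0]]
wrist_force: [0.7, 0.4, -0.1]
gripper_width: 0.891
gripper_force: 0.0
```

{"api": "jog_arm", "payload": {"plan": "0 0 0 0 0 0 1;0 0 0 0 0 0 1;0 0 0 0 0 0 1;0 0 -0.5 0 0 0 1;0 0 -0.9 0 0 0 1;0 0 -1 0 0 0 1;0 0 -1 0 0 0 1;0 0 -1 0 0 0 1;0 0 -0.8 0 0 0 1;0 0 0 0 0 0 1"}}

```text
time_s: 10.4
tcp_pos: [0.4302, 0.0819, 0.1837]
ee_rot: [[-0.961, 0.277, 0.007], [0.277, 0.961, 0.004], [-0.006, 0.005, -1.0]]
wrist_force: [0.1, 0.5, -0.7]
gripper_width: 0.03
gripper_force: 0.0
```

```bash
cat >> h.py <<'E'
BO=np.array([.5514,-.2345]);BY=np.radians(3.3)
def box(x,y,z): return [BO[0]+x*np.cos(BY)-y*np.sin(BY),BO[1]+x*np.sin(BY)+y*np.cos(BY),z]
E
python3 - <<'E'
from h import *
s=r.sense();print(s["time_s"],s["tcp_pos"],yaw(s)%360,s["gripper_width"],box(-.02,.086,0))
go(box(-.02,.086,.18),183.3)
E
```

```text
10.4 [0.4302332  0.0819273  0.18365868] 163.93644618402556 0.02973059180399799 [np.float64(0.5264826573491966), np.float64(-0.14979388431038487), 0]
turn units -2.42 shift units [-3.31 -9.48  0.15]
```

The grip was empty because I lifted before the fingers had closed. I'll check the stamp.

{"api": "jog_arm", "payload": {"plan": "0 0 -1 0 0 0 -1;0 0 -1 0 0 0 -1;0 0 -0.3 0 0 0 -1;0 0 0 0 0 0 -1;0 0 0 0 0 0 -1;0 0 0 0 0 0 -1;0 0 0 0 0 0 -1;0 0 0 0 0 0 -1;0 0 0 0 0 0 -1;0 0 0 0 0 0 -1"}}

```text
time_s: 11.4
tcp_pos: [0.4284, 0.0811, 0.2377]
ee_rot: [[-0.961, 0.277, -0.0], [0.277, 0.961, -0.0], [0.0, -0.0, -1.0]]
wrist_force: [0.2, 0.9, 0.6]
gripper_width: 0.858
gripper_force: 0.0
```

```bash
python3 - <<'E'
from h import *
s=r.sense();print(s["time_s"],s["tcp_pos"],yaw(s)%360,s["gripper_width"])
im,d,K,E=cap("wrist");P=cloud(d,K,E);np.savez("w4.npz",im=im,d=d,K=K,E=E);cv2.imwrite("pics/w4.png",im[:,:,::-1])
k=(np.hypot(P[...,0]-.428,P[...,1]-.081)<.07)&(P[...,2]>.015)&(P[...,2]<.15)
print(k.sum(),rect(P[k]),np.percentile(P[k][:,2],[5,50,95]))
k&=P[...,2]>.079
print(k.sum(),k.sum()>5 and (rect(P[k]),np.percentile(P[k][:,2],[5,50,95])))
go([.4285,.0809,.05])
E
```

```text
11.4 [0.4284355  0.08105235 0.23765315] 163.90055197551476 0.8582716443179056
1456 (array([427.9,  80.9]), array([34.2, 46.7]), 73.7) [0.04707091 0.08489303 0.08760692]
1201 ((array([428.9,  80.8]), array([31.2, 44.8]), 74.2), array([0.08052998, 0.08576809, 0.08769216]))
turn units -0.0 shift units [-0.   -0.01  7.51]
```

View pics/w4.png

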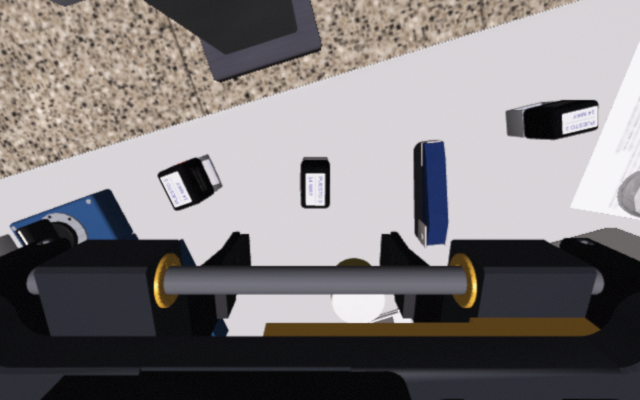

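The stamp at (315,183) is undisturbed. I'll retry, pre-closing the fingers on the way down.

{"api": "jog_arm", "payload": {"plan": "0 0 0.9 0 0 0 -0.3;0 0 0.95 0 0 0 -0.3;0 0 0.95 0 0 0 -0.3;0 0 0.95 0 0 0 -0.3;0 0 0.95 0 0 0 -0.3;0 0 0.95 0 0 0 -0.3;0 0 0.95 0 0 0 -0.3;0 0 0.9 0 0 0 -0.3;0 0 0 0 0 0 1;0 0 0 0 0 0 1"}}

```text
time_s: 12.45
tcp_pos: [0.4288, 0.0812, 0.0505]
ee_rot: [[-0.961, 0.277, -0.0], [0.277, 0.961, -0.0], [0.0, -0.001, -1.0]]
wrist_force: [-0.4, -0.5, 0.0]
gripper_width: 0.541
gripper_force: 0.0
```

{"api": "jog_arm", "payload": {"plan": "0 0 0 0 0 0 1;0 0 0 0 0 0 1;0 0 0 0 0 0 1;0 0 0 0 0 0 1;0 0 -0.5 0 0 0 1;0 0 -0.9 0 0 0 1;0 0 -1 0 0 0 1;0 0 -1 0 0 0 1;0 0 -1 0 0 0 1;0 0 -0.8 0 0 0 1"}}

```text
time_s: 13.45
tcp_pos: [0.4282, 0.081, 0.1816]
ee_rot: [[-0.961, 0.277, 0.001], [0.277, 0.961, 0.001], [-0.0, 0.001, -1.0]]
wrist_force: [1.1, 0.3, -1.8]
gripper_width: 0.378
gripper_force: 29.9
```

```bash
python3 - <<'E'
from h import *
s=r.sense();print(s["time_s"],s["tcp_pos"],yaw(s)%360,s["gripper_width"])
go(box(-.02,.086,.18),183.3)
E
```

```text
13.45 [0.42824452 0.081048   0.18161049] 163.8943975226211 0.3782189050091092
turn units -2.43 shift units [-3.39 -9.44  0.06]
```

{"api": "jog_arm", "payload": {"plan": "0 0 0 0 0 -0.81 1;0 0 0 0 0 -0.81 1;0 0 0 0 0 -0.81 1;-0.34 -0.94 0 0 0 0 1;-0.34 -0.94 0 0 0 0 1;-0.34 -0.94 0 0 0 0 1;-0.34 -0.94 0 0 0 0 1;-0.34 -0.94 0 0 0 0 1;-0.34 -0.94 0 0 0 0 1;-0.34 -0.94 0 0 0 0 1"}}

```text
time_s: 14.45
tcp_pos: [0.4972, -0.0806, 0.1799]
ee_rot: [[-0.998, -0.058, -0.001], [-0.058, 0.998, 0.0], [0.001, 0.0, -1.0]]
wrist_force: [0.4, 0.0, -1.9]
gripper_width: 0.379
gripper_force: 29.9
```

{"api": "jog_arm", "payload": {"plan": "-0.34 -0.94 0 0 0 0 1;-0.34 -0.94 0 0 0 0 1;-0.34 -0.94 0 0 0 0 1;0 0 0.5 0 0 0 1;0 0 0.9 0 0 0 1;0 0 1 0 0 0 1;0 0 1 0 0 0 1;0 0 0.9 0 0 0 1;0 0 0.6 0 0 0 1;0 0 0 0 0 0 1"}}

```text
time_s: 15.45
tcp_pos: [0.5255, -0.1482, 0.0561]
ee_rot: [[-0.998, -0.059, -0.004], [-0.059, 0.998, -0.0], [0.004, 0.0, -1.0]]
wrist_force: [0.1, -0.7, -0.7]
gripper_width: 0.378
gripper_force: 30.0
```

```bash
python3 - <<'E'
from h import *
s=r.sense();print(s["time_s"],yaw(s)%360)
go(box(-.02,.086,.0565),183.3)
E
```

```text
15.45 183.36234744577501
turn units 0.01 shift units [-0.03 -0.07 -0.02]
```

{"api": "jog_arm", "payload": {"plan": "0 0 0 0 0 0 -0.15;0 0 0 0 0 0 -0.15;0 0 0 0 0 0 -0.15;0 0 0 0 0 0 -0.15;0 0 -0.4 0 0 0 -0.15;0 0 -1 0 0 0 -0.15;0 0 -1 0 0 0 -0.15;0 0 -1 0 0 0 -0.5;0 0 -1 0 0 0 -0.8;0 0 -1 0 0 0 -1"}}

```text
time_s: 16.45
tcp_pos: [0.5269, -0.1486, 0.1949]
ee_rot: [[-0.998, -0.058, 0.001], [-0.058, 0.998, -0.0], [-0.001, -0.0, -1.0]]
wrist_force: [0.5, 0.4, 0.2]
gripper_width: 0.768
gripper_force: 0.0
```

{"api": "jog_arm", "payload": {"plan": "0.12 1 -0.1 0 0 0 -1;0.12 1 -0.1 0 0 0 -1;0.12 1 -0.1 0 0 0 -1;0.12 1 -0.1 0 0 0 -1;0.12 1 -0.1 0 0 0 -1;0.12 1 -0.1 0 0 0 -1;0.12 1 -0.1 0 0 0 -1;0.12 1 -0.1 0 0 0 -1;0.12 1 -0.1 0 0 0 -1;0.12 1 -0.1 0 0 0 -1"}}

```text
time_s: 17.45
tcp_pos: [0.4822, 0.1002, 0.2189]
ee_rot: [[-0.998, -0.058, 0.001], [-0.058, 0.998, 0.001], [-0.001, 0.001, -1.0]]
wrist_force: [-0.6, 0.3, -0.3]
gripper_width: 1.002
gripper_force: 0.0
```

{"api": "jog_arm", "payload": {"plan": "0.13 1 -0.1 0 0 0 -1;0.13 1 -0.1 0 0 0 -1;0.13 1 -0.1 0 0 0 -1;0.13 1 -0.1 0 0 0 -1;0.13 1 -0.1 0 0 0 -1;0.13 1 -0.1 0 0 0 -1;0.13 1 -0.1 0 0 0 -1;0.13 1 -0.1 0 0 0.4 -1;0.13 1 -0.1 0 0 0.4 -1;0 0 0 0 0 0 -1"}}

```text
time_s: 18.45
tcp_pos: [0.4414, 0.3248, 0.2413]
ee_rot: [[-0.999, 0.051, 0.001], [0.051, 0.999, 0.002], [-0.001, 0.002, -1.0]]
wrist_force: [-1.4, 0.3, 0.2]
gripper_width: 1.004
gripper_force: 0.0
```

```bash
python3 - <<'E'
from h import *
s=r.sense();print(s["time_s"],s["tcp_pos"],yaw(s)%360,s["joints"].round(1))
im,d,K,E=cap("wrist");P=cloud(d,K,E);np.savez("w5.npz",im=im,d=d,K=K,E=E)
k=(np.hypot(P[...,0]-.432,P[...,1]-.351)<.06)&(P[...,2]>.078)&(P[...,2]<.1);print("A",k.sum(),rect(P[k]))
c=P[k].mean(0)
hsv=cv2.cvtColor(im,cv2.COLOR_RGB2HSV);m=cv2.inRange(hsv,(100,90,30),(128,255,255))>0
k=m&(P[...,2]>.03)&(P[...,2]<.06)&(np.hypot(P[...,0]-.49,P[...,1]-.217)<.1);print("stapler",k.sum(),k.sum()>5 and rect(P[k]))
k=(P[...,2]>.01)&(P[...,2]<.06)&(np.hypot(P[...,0]-.49,P[...,1]-.217)<.09);print("stapler all",k.sum(),k.sum()>5 and rect(P[k]))
im,d,K,E=cap("side");P=cloud(d,K,E);b=np.array(box(0,.05,0))
k=(np.hypot(P[...,0]-b[0],P[...,1]-b[1])<.075)&(P[...,2]>.085)&(P[...,2]<.105);print("stamp1 in box",k.sum(),rect(P[k]),np.percentile(P[k][:,2],[50,95]))
cv2.imwrite("pics/side5.png",cv2.resize(im[60:260,200:500],(750,500))[:,:,::-1])
E
```

```text
18.45 [0.44143076 0.32483604 0.24131441] 177.06741227103467 [  53.3   13.7   -8.8    0.   -67.3 -146.2]
A 1107 (array([434.5, 352.5]), array([44. , 30.7]), 89.0)
stapler 1109 (array([477.7, 220.6]), array([22.6, 97.6]), 79.7)
stapler all 1573 (array([491.1, 218.3]), array([ 26.5, 134.8]), 81.7)
stamp1 in box 66 (array([ 521.1, -143.5]), array([28.8, 41.1]), 89.7) [0.08977996 0.09470758]
```

{"api": "jog_arm", "payload": {"plan": "0.16 0.55 0 0 0 -0.12 -0.6;0.15 0.55 0.5 0 0 0 -0.6;0 0 1 0 0 0 -0.6;0 0 1 0 0 0 -0.6;0 0 1 0 0 0 -0.6;0 0 1 0 0 0 -0.6;0 0 1 0 0 0 -0.6;0 0 1 0 0 0 -0.6;0 0 1 0 0 0 -0.6;0 0 0.15 0 0 0 -0.6"}}

```text
time_s: 19.55
tcp_pos: [0.4331, 0.3483, 0.0453]
ee_rot: [[-0.999, 0.037, -0.005], [0.037, 0.999, -0.006], [0.005, -0.006, -1.0]]
wrist_force: [-0.7, -0.8, -0.1]
gripper_width: 0.8
gripper_force: 0.0
```

{"api": "jog_arm", "payload": {"plan": "0 0 0 0 0 0 1;0 0 0 0 0 0 1;0 0 0 0 0 0 1;0 0 0 0 0 0 1;0 0 0 0 0 0 1;0 0 0 0 0 0 1;0 0 0 0 0 0 1;0 0 -0.4 0 0 0 1;0 0 -0.8 0 0 0 1;0 0 -1 0 0 0 1"}}

```text
time_s: 20.55
tcp_pos: [0.4341, 0.349, 0.1036]
ee_rot: [[-0.999, 0.037, -0.003], [0.037, 0.999, -0.003], [0.003, -0.003, -1.0]]
wrist_force: [0.8, 0.5, -0.7]
gripper_width: 0.541
gripper_force: 29.9
```

```bash
python3 - <<'E'
from h import *
s=r.sense();print(s["time_s"],s["tcp_pos"],yaw(s)%360,s["gripper_width"])
go(box(-.02,.010,.18),183.3)
E
```

```text
20.55 [0.43414947 0.34901917 0.10362648] 177.87932041761943 0.5414649367873959
turn units -0.68 shift units [ -2.54 -23.17  -3.05]
```

{"api": "jog_arm", "payload": {"plan": "0 -0.6 -1 0 0 -0.23 1;0 -0.6 -1 0 0 -0.23 1;0 -0.6 -1 0 0 -0.22 1;-0.11 -0.97 0 0 0 0 1;-0.11 -0.97 0 0 0 0 1;-0.11 -0.97 0 0 0 0 1;-0.11 -0.97 0 0 0 0 1;-0.11 -0.97 0 0 0 0 1;-0.11 -0.97 0 0 0 0 1;-0.11 -0.97 0 0 0 0 1"}}

```text
time_s: 21.55
tcp_pos: [0.4634, 0.1355, 0.179]
ee_rot: [[-0.998, -0.058, -0.001], [-0.058, 0.998, -0.0], [0.001, -0.0, -1.0]]
wrist_force: [0.5, 0.4, -1.0]
gripper_width: 0.534
gripper_force: 29.9
```

{"api": "jog_arm", "payload": {"plan": "-0.11 -0.97 0 0 0 0 1;-0.11 -0.97 0 0 0 0 1;-0.11 -0.97 0 0 0 0 1;-0.11 -0.97 0 0 0 0 1;-0.11 -0.97 0 0 0 0 1;-0.11 -0.97 0 0 0 0 1;-0.11 -0.97 0 0 0 0 1;-0.11 -0.97 0 0 0 0 1;-0.11 -0.97 0 0 0 0 1;-0.11 -0.97 0 0 0 0 1"}}

```text
time_s: 22.55
tcp_pos: [0.5049, -0.1047, 0.179]
ee_rot: [[-0.998, -0.058, -0.001], [-0.058, 0.998, 0.0], [0.001, 0.0, -1.0]]
wrist_force: [0.4, -0.3, -1.3]
gripper_width: 0.538
gripper_force: 29.9
```

{"api": "jog_arm", "payload": {"plan": "-0.11 -0.97 0 0 0 0 1;-0.11 -0.97 0 0 0 0 1;-0.11 -0.97 0 0 0 0 1;-0.11 -0.97 0 0 0 0 1;-0.1 -0.5 0 0 0 0 1;0 0 0 0 0 0 1;0 0 0 0 0 0 1;0 0 0 0 0 0 1;0 0 0 0 0 0 1;0 0 0 0 0 0 1"}}

```text
time_s: 23.55
tcp_pos: [0.5254, -0.2114, 0.1792]
ee_rot: [[-0.998, -0.059, 0.0], [-0.059, 0.998, 0.0], [-0.0, 0.0, -1.0]]
wrist_force: [-0.7, 0.2, -1.0]
gripper_width: 0.53
gripper_force: 29.9
```

```bash
python3 - <<'E'
from h import *
s=r.sense();print(s["time_s"],s["tcp_pos"],yaw(s)%360,s["gripper_width"])
go(box(-.02,.010,.056),183.3)
im,d,K,E=cap("side");cv2.imwrite("pics/s6.png",cv2.resize(im[60:260,200:500],(750,500))[:,:,::-1])
E
```

```text
23.55 [ 0.5254438  -0.21144324  0.17922547] 183.40344452636194 0.5304247926249224
turn units 0.01 shift units [-0.18 -0.58  4.93]
```

View pics/s6.png

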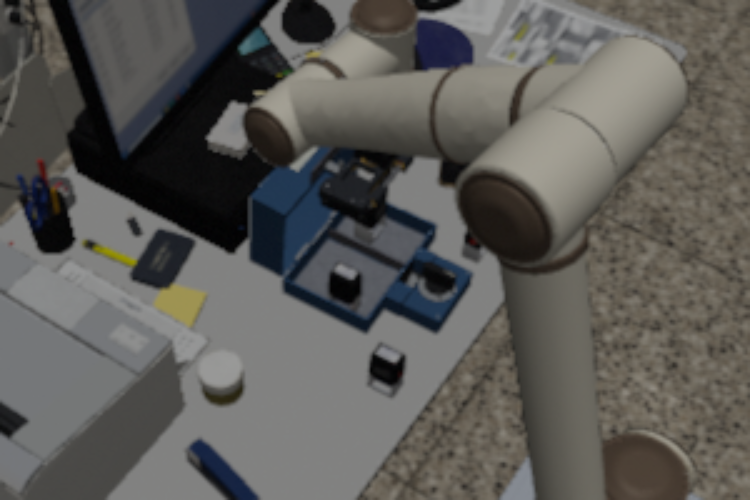

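The side picture shows stamp_1 upright in the left bay at (345,283), with stamp_2 held over the tray. Lowering stamp_2 now.

{"api": "jog_arm", "payload": {"plan": "-0.18 -0.58 0 0 0 0 1;0 0 0.5 0 0 0 1;0 0 0.9 0 0 0 1;0 0 1 0 0 0 1;0 0 1 0 0 0 1;0 0 0.9 0 0 0 1;0 0 0.6 0 0 0 1;0 0 0 0 0 0 1;0 0 0 0 0 0 1;0 0 0 0 0 0 -0.4"}}

```text
time_s: 24.6
tcp_pos: [0.5307, -0.2265, 0.0563]
ee_rot: [[-0.998, -0.058, -0.0], [-0.058, 0.998, 0.0], [0.0, 0.0, -1.0]]
wrist_force: [-0.3, -0.4, -0.4]
gripper_width: 0.569
gripper_force: 0.0
```

{"api": "jog_arm", "payload": {"plan": "0 0 0 0 0 0 -0.4;0 0 0 0 0 0 -0.4;0 0 0 0 0 0 -0.4;0 0 -0.4 0 0 0 -0.4;0 0 -1 0 0 0 -0.4;0 0 -1 0 0 0 -0.4;0 0 -1 0 0 0 -0.4;0 0 -1 0 0 0 -0.4;0 0 -1 0 0 0 -0.4;0 0 0 0 0 0 -0.4"}}

```text
time_s: 25.6
tcp_pos: [0.5331, -0.227, 0.1968]
ee_rot: [[-0.998, -0.059, 0.009], [-0.059, 0.998, -0.003], [-0.009, -0.003, -1.0]]
wrist_force: [0.2, 1.2, 0.7]
gripper_width: 0.699
gripper_force: 0.0
```

```bash
python3 - <<'E'
from h import *
s=r.sense();print(s["time_s"],s["tcp_pos"],yaw(s)%360,s["gripper_width"])
im,d,K,E=cap("wrist");P=cloud(d,K,E);np.savez("w7.npz",im=im,d=d,K=K,E=E)
q=P-np.r_[BO,0]; bx=q[...,0]*np.cos(BY)+q[...,1]*np.sin(BY); by=-q[...,0]*np.sin(BY)+q[...,1]*np.cos(BY)
for lo,hi in((-.02,.05),(.05,.114)):
    k=(abs(bx)<.07)&(by>lo)&(by<hi)&(P[...,2]>.08)&(P[...,2]<.11)
    print(k.sum(),k.sum()>9 and (rect(np.c_[bx[k],by[k]]),np.percentile(P[k][:,2],[5,50,95])))
go([.485,.2185,.2],170)
E
```

```text
25.6 [ 0.53311346 -0.22704335  0.19678666] 183.39430356955856 0.6989362380149421
1604 ((array([-22.4,   9.5]), array([31.5, 45.1]), 0.3), array([0.08253148, 0.08771091, 0.08972664]))
1706 ((array([-21.9,  87.4]), array([44.5, 31.4]), 0.1), array([0.08353894, 0.09068181, 0.09262033]))
turn units 1.67 shift units [ 4.94 17.2  -0.22]
```

Both stamps stand upright at box (-22, 9) and (-22, 87) mm, with their tops at 90 and 93 mm as expected. Now the stapler.

{"api": "jog_arm", "payload": {"plan": "0 0 0 0 0 0.84 -0.4;0 0 0 0 0 0.83 -0.4;0.28 0.96 0 0 0 0 -0.4;0.28 0.96 0 0 0 0 -0.4;0.28 0.96 0 0 0 0 -0.4;0.28 0.96 0 0 0 0 -0.4;0.28 0.96 0 0 0 0 -0.4;0.28 0.96 0 0 0 0 -0.4;0.28 0.96 0 0 0 0 -0.4;0.28 0.96 0 0 0 0 -0.4"}}

```text
time_s: 26.65
tcp_pos: [0.5081, -0.0266, 0.1909]
ee_rot: [[-0.985, 0.174, -0.002], [0.174, 0.985, -0.0], [0.002, -0.0, -1.0]]
wrist_force: [0.4, -0.8, 0.8]
gripper_width: 0.699
gripper_force: 0.0
```

{"api": "jog_arm", "payload": {"plan": "0.27 0.95 -0.1 0 0 0 -0.4;0.27 0.95 -0.1 0 0 0 -0.4;0.27 0.95 -0.1 0 0 0 -0.4;0.27 0.95 -0.1 0 0 0 -0.4;0.27 0.95 -0.1 0 0 0 -0.4;0.27 0.95 -0.1 0 0 0 -0.4;0.27 0.95 -0.1 0 0 0 -0.4;0.27 0.95 -0.1 0 0 0 -0.4;0.27 0.95 -0.1 0 0 0 -0.4;0.27 0.95 -0.1 0 0 0 -0.4"}}

```text
time_s: 27.65
tcp_pos: [0.483, 0.2188, 0.2159]
ee_rot: [[-0.985, 0.174, -0.002], [0.174, 0.985, -0.001], [0.001, -0.001, -1.0]]
wrist_force: [-0.7, -0.4, 0.1]
gripper_width: 0.703
gripper_force: 0.0
```

```bash
python3 - <<'E'
from h import *
s=r.sense();print(s["time_s"],s["tcp_pos"],yaw(s)%360,s["gripper_width"],s["joints"].round(1))
im,d,K,E=cap("wrist");P=cloud(d,K,E);np.savez("w8.npz",im=im,d=d,K=K,E=E)
for lo in(.012,.035):
    k=(P[...,2]>lo)&(P[...,2]<.055)&(np.hypot(P[...,0]-.49,P[...,1]-.218)<.09);print("stapler",lo,k.sum(),rect(P[k]),np.percentile(P[k][:,2],[50,95]))
c=rect(P[k])[0]/1000
cv2.imwrite("pics/w8.png",im[:,:,::-1])
go([.491,.218,.016],170)
E
```

```text
27.65 [0.48303644 0.218758   0.21591863] 169.98557878038451 0.7026316186689209 [  41.9   13.2  -13.3   -0.   -63.6 -141.9]
stapler 0.012 2431 (array([491.2, 217.3]), array([ 30.4, 134.8]), 79.6) [0.03782974 0.04430745]
stapler 0.035 1722 (array([501. , 215.7]), array([ 27.4, 108.7]), 79.5) [0.03999351 0.0445288 ]
turn units 0.01 shift units [-0.31 -0.1   8.01]
```

View pics/w8.png

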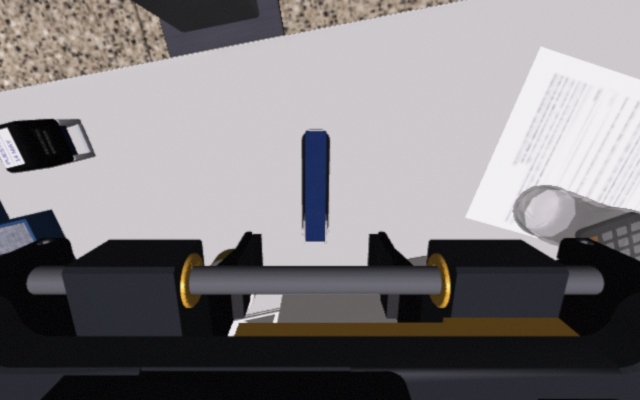

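The stapler is seen from above at (315,185), centred at (491.2, 217.3) mm with a yaw of -10.4°. Grasping it by the arm.

{"api": "jog_arm", "payload": {"plan": "-0.33 0 0.5 0 0 0.05 -0.2;0 0 0.9 0 0 0 -0.2;0 0 1 0 0 0 -0.2;0 0 1 0 0 0 -0.2;0 0 1 0 0 0 -0.2;0 0 1 0 0 0 -0.2;0 0 1 0 0 0 -0.2;0 0 0.9 0 0 0 -0.2;0 0 0.45 0 0 0 -0.2;0 0 0 0 0 0 1"}}

```text
time_s: 28.7
tcp_pos: [0.4908, 0.2148, 0.0206]
ee_rot: [[-0.983, 0.182, -0.004], [0.182, 0.983, -0.003], [0.003, -0.004, -1.0]]
wrist_force: [-0.1, -0.0, 0.2]
gripper_width: 0.567
gripper_force: 0.0
```

{"api": "jog_arm", "payload": {"plan": "0 0 0 0 0 0 1;0 0 0 0 0 0 1;0 0 0 0 0 0 1;0 0 0 0 0 0 1;0 0 0 0 0 0 1;0 0 0 0 0 0 1;0 0 -0.4 0 0 0 1;0 0 -0.9 0 0 0 1;0 0 -1 0 0 0 1;0 0 -1 0 0 0 1"}}

```text
time_s: 29.7
tcp_pos: [0.4912, 0.2162, 0.1058]
ee_rot: [[-0.983, 0.181, -0.002], [0.181, 0.983, -0.001], [0.001, -0.001, -1.0]]
wrist_force: [0.6, -0.3, -2.1]
gripper_width: 0.265
gripper_force: 30.0
```

```bash
python3 - <<'E'
from h import *
s=r.sense();print(s["time_s"],s["tcp_pos"],yaw(s)%360,s["gripper_width"],s["joints"].round(1))
im,d,K,E=cap("wrist");P=cloud(d,K,E);np.savez("w9.npz",im=im,d=d,K=K,E=E)
t=s["tcp_pos"]
k=(P[...,2]>t[2]-.02)&(P[...,2]<t[2]+.03)&(np.hypot(P[...,0]-t[0],P[...,1]-t[1])<.08);print(k.sum(),rect(P[k]),np.percentile(P[k][:,2],[5,50,95]))
go(box(-.003,-.0695,.14),183.3)
E
```

```text
29.7 [0.49122709 0.21618997 0.10583484] 169.56519370235605 0.2652138366957315 [  41.1   20.3  -21.    -0.   -48.9 -141.5]
9693 (array([484.9, 217.3]), array([ 44.6, 124.7]), 78.6) [0.0889657  0.11779768 0.12709645]
turn units -1.71 shift units [ -1.14 -20.97  -1.18]
```

Stapler is held (width 0.265, about 2 N). I'll carry it over, keeping it forward of the lid.

{"api": "jog_arm", "payload": {"plan": "0 0 -0.9 0 0 -0.57 1;0 0 -0.9 0 0 -0.57 1;0 0 -0.8 0 0 -0.57 1;0 -0.95 0 0 0 0 1;0 -0.95 0 0 0 0 1;0 -0.95 0 0 0 0 1;0 -0.95 0 0 0 0 1;0 -0.95 0 0 0 0 1;0 -0.95 0 0 0 0 1;0 -0.95 0 0 0 0 1"}}

```text
time_s: 30.75
tcp_pos: [0.5006, 0.0496, 0.1698]
ee_rot: [[-0.998, -0.057, -0.001], [-0.057, 0.998, -0.0], [0.001, 0.0, -1.0]]
wrist_force: [0.4, -1.0, -2.0]
gripper_width: 0.265
gripper_force: 30.0
```

{"api": "jog_arm", "payload": {"plan": "0 -0.95 0 0 0 0 1;0 -0.95 0 0 0 0 1;0 -0.95 0 0 0 0 1;0 -0.95 0 0 0 0 1;0 -0.95 0 0 0 0 1;0 -0.95 0 0 0 0 1;0 -0.95 0 0 0 0 1;0 -0.95 0 0 0 0 1;0 -0.95 0 0 0 0 1;0 -0.95 0 0 0 0 1"}}

```text
time_s: 31.75
tcp_pos: [0.5142, -0.1872, 0.1697]
ee_rot: [[-0.998, -0.057, -0.001], [-0.057, 0.998, 0.001], [0.001, 0.001, -1.0]]
wrist_force: [0.4, 0.0, -1.6]
gripper_width: 0.267
gripper_force: 30.0
```

{"api": "jog_arm", "payload": {"plan": "0 -0.95 0 0 0 0 1;0 -0.95 0 0 0 0 1;0 -0.95 0 0 0 0 1;0 -0.95 0 0 0 0 1;0 -0.95 0 0 0 0 1;0 0 0 0 0 0 1;0 0 0.8 0 0 0 1;0 0 1 0 0 0 1;0 0 1 0 0 0 1;0 0 0 0 0 0 1"}}

```text
time_s: 32.75
tcp_pos: [0.5184, -0.3031, 0.0961]
ee_rot: [[-0.998, -0.056, -0.009], [-0.056, 0.998, 0.004], [0.009, 0.005, -1.0]]
wrist_force: [-0.8, 0.6, -1.8]
gripper_width: 0.262
gripper_force: 30.0
```

```bash
python3 - <<'E'
from h import *
s=r.sense();t=s["tcp_pos"];print(s["time_s"],t,yaw(s)%360,s["gripper_width"],s["wrist_force"])
im,d,K,E=cap("wrist");P=cloud(d,K,E);np.savez("w10.npz",im=im,d=d,K=K,E=E)
hsv=cv2.cvtColor(im,cv2.COLOR_RGB2HSV)
q=P-np.r_[BO,0]; bx=q[...,0]*np.cos(BY)+q[...,1]*np.sin(BY); by=-q[...,0]*np.sin(BY)+q[...,1]*np.cos(BY)
k=(P[...,2]>t[2]-.025)&(P[...,2]<t[2]+.03)&(bx>-.13)&(bx<.06)&(abs(by+.07)<.02)
print("stapler box frame",k.sum(),rect(np.c_[bx[k],by[k]]),np.percentile(bx[k],[1,99]),np.percentile(by[k],[1,99]))
cv2.imwrite("pics/w10.png",im[:,:,::-1])
go(box(-.003,-.0695,.0275),183.3)
E
```

```text
32.75 [ 0.51843017 -0.30313302  0.09613775] 183.21681930327475 0.2620179010691355 [-0.76424712  0.55146078 -1.83287213]
stapler box frame 9394 (array([-42.7, -69.6]), array([ 39.1, 125.8]), 90.0) [-0.10440886  0.00100752] [-0.0854344  -0.05033833]
turn units -0.0 shift units [-1.29 -0.08  2.84]
```

View pics/w10.png

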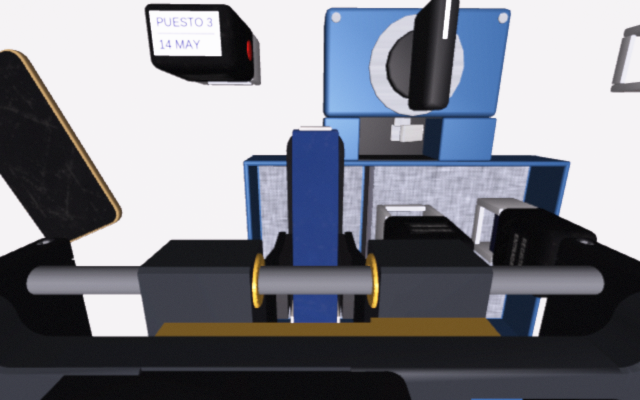

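The wrist view shows the stapler aligned over the right bay, with its front end at (315,130). I'll shift it back, check, then lower it.

{"api": "jog_arm", "payload": {"plan": "0 0 0.7 0 0 0 1;-0.6 0 0.3 0 0 0 1;-0.6 0 0 0 0 0 1;0 0 0 0 0 0 1;0 0 0 0 0 0 1;0 0 0 0 0 0 1;0 0 0 0 0 0 1;0 0 0 0 0 0 1;0 0 0 0 0 0 1;0 0 0 0 0 0 1"}}

```text
time_s: 33.8
tcp_pos: [0.5515, -0.3033, 0.0754]
ee_rot: [[-0.998, -0.057, 0.0], [-0.057, 0.998, 0.0], [-0.0, -0.0, -1.0]]
wrist_force: [-0.7, 0.6, -2.3]
gripper_width: 0.268
gripper_force: 30.0
```

```bash
python3 - <<'E'
from h import *
s=r.sense();t=s["tcp_pos"];print(s["time_s"],t,yaw(s)%360,s["wrist_force"])
im,d,K,E=cap("wrist");P=cloud(d,K,E)
q=P-np.r_[BO,0]; bx=q[...,0]*np.cos(BY)+q[...,1]*np.sin(BY); by=-q[...,0]*np.sin(BY)+q[...,1]*np.cos(BY)
k=(P[...,2]>t[2]-.02)&(P[...,2]<t[2]+.03)&(bx>-.13)&(bx<.06)&(abs(by+.07)<.02)
print("front end",np.percentile(bx[k],[.2,1,2]),np.percentile(by[k],[1,99]))
# front rim
k=(P[...,2]>.037)&(P[...,2]<.043)&(abs(by+.085)<.08)&(abs(bx+.08)<.03)&((by<-.095)|(by>-.045));print("rim",k.sum(),np.percentile(bx[k],[2,50,98]))
go(box(-.003,-.0695,.0275),183.3)
E
```

```text
33.8 [ 0.55154287 -0.30331959  0.07540941] 183.2572420379966 [-0.69265838  0.58903493 -2.34983512]
front end [-0.07238174 -0.07140553 -0.07034867] [-0.08726526 -0.0517421 ]
rim 1772 [-0.10867116 -0.07985581 -0.05322797]
turn units -0.01 shift units [-0.03 -0.03  1.92]
```

{"api": "jog_arm", "payload": {"plan": "0 0 0.5 0 0 0 1;0 0 0.8 0 0 0 1;0 0 0.6 0 0 0 1;0 0 0 0 0 0 1;0 0 0 0 0 0 1;0 0 0 0 0 0 0.04;0 0 0 0 0 0 0.04;0 0 0 0 0 0 0.04;0 0 0 0 0 0 0.04;0 0 0 0 0 0 0.04"}}

```text
time_s: 34.85
tcp_pos: [0.5518, -0.3033, 0.028]
ee_rot: [[-0.998, -0.057, 0.0], [-0.057, 0.998, -0.0], [-0.0, -0.0, -1.0]]
wrist_force: [-0.1, 0.2, -0.3]
gripper_width: 0.474
gripper_force: 0.0
```

{"api": "jog_arm", "payload": {"plan": "0 0 -0.4 0 0 0 0.04;0 0 -0.9 0 0 0 0.04;0 0 -1 0 0 0 0.04;0 0 -1 0 0 0 0.04;0 0 -1 0 0 0 0.04;0 0 -1 0 0 0 0.04;0 0 -1 0 0 0 0.04;0 0 -1 0 0 0 0.04;0.5 0 0 0 0 0 0.04;0.5 0 0 0 0 0 0.04"}}

```text
time_s: 35.85
tcp_pos: [0.5262, -0.3045, 0.2111]
ee_rot: [[-0.998, -0.057, 0.001], [-0.057, 0.998, 0.0], [-0.001, -0.0, -1.0]]
wrist_force: [0.1, 0.3, 0.3]
gripper_width: 0.479
gripper_force: 0.0
```

```bash
python3 - <<'E'
from h import *
s=r.sense();t=s["tcp_pos"];print(s["time_s"],t,yaw(s)%360,s["wrist_force"])
im,d,K,E=cap("wrist");P=cloud(d,K,E);np.savez("w11.npz",im=im,d=d,K=K,E=E)
q=P-np.r_[BO,0]; bx=q[...,0]*np.cos(BY)+q[...,1]*np.sin(BY); by=-q[...,0]*np.sin(BY)+q[...,1]*np.cos(BY)
k=(P[...,2]>.02)&(P[...,2]<.06)&(abs(bx)<.075)&(abs(by+.07)<.03)
print("stapler",k.sum(),rect(np.c_[bx[k],by[k]]),np.percentile(P[k][:,2],[50,98]))
for lo,hi in((-.02,.05),(.05,.114)):
    k=(abs(bx)<.07)&(by>lo)&(by<hi)&(P[...,2]>.08)&(P[...,2]<.11)
    print(k.sum(),k.sum()>9 and (rect(np.c_[bx[k],by[k]]),np.percentile(P[k][:,2],[50,95])))
im,d,K,E=cap("scene");P=cloud(d,K,E)
q=P-np.r_[BO,0]; bx=q[...,0]*np.cos(BY)+q[...,1]*np.sin(BY); by=-q[...,0]*np.sin(BY)+q[...,1]*np.cos(BY)
k=(bx>.02)&(bx<.17)&(abs(by)<.12)&(P[...,2]>.12)&(P[...,2]<.3)
for a in np.arange(-.12,.12,.03):
    j=k&(by>=a)&(by<a+.03)
    if j.sum()>5: print(round(a,2),j.sum(),"x",np.percentile(bx[j],[2,50,98]).round(3),"z",np.percentile(P[j][:,2],[2,50,98]).round(3))
cv2.imwrite("pics/sc11.png",cv2.resize(im[140:340,220:520],(750,500))[:,:,::-1])
E
```

```text
35.85 [ 0.52616221 -0.30449904  0.21111335] 183.26892395181952 [0.12184676 0.29498899 0.27354551]
stapler 2505 (array([  1.4, -67.4]), array([ 33.9, 149. ]), 86.5) [0.04281179 0.04976406]
1426 ((array([-23.2,   8.8]), array([30.8, 45. ]), 0.1), array([0.08772553, 0.0897206 ]))
1583 ((array([-21.8,  87. ]), array([31.9, 45.1]), 89.5), array([0.09042256, 0.09262058]))
-0.12 43 x [0.072 0.123 0.131] z [0.127 0.205 0.21 ]
0.0 49 x [0.066 0.118 0.135] z [0.201 0.207 0.22 ]
0.03 16 x [0.12  0.131 0.135] z [0.201 0.205 0.208]
0.06 109 x [0.073 0.102 0.135] z [0.199 0.204 0.21 ]
0.09 222 x [0.069 0.099 0.138] z [0.122 0.2   0.209]
```

View pics/sc11.png

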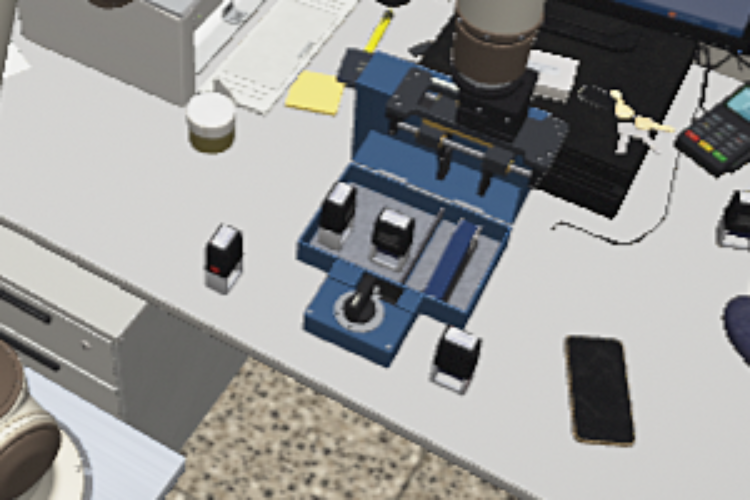

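The picture shows both stamps upright in the left bay at (335,215) and (392,238), and the stapler lying flat in the right bay at (455,260). That was my eleventh picture, one over the limit of ten, so I'll use numbers only from here. Next I'll work out the arc for closing the lid.

```bash
cat > arc.py <<'E'
import numpy as np
def tip(f,g=3,h=9.5):
    c,s=np.cos(f),np.sin(f); return np.array([80-160*c+h*s*s-c*(h*c+g),40.5+160*s+s*(2*h*c+g)])
E
python3 - <<'E'
from h import *; from arc import tip
S=np.load("side0.npz");P=cloud(S["d"],S["K"],S["E"])
k=(P[...,0]>.6)&(P[...,0]<.85)&(abs(P[...,1]+.23)<.17)&(P[...,2]>.13);print("behind",k.sum(),np.percentile(P[k],[0,5,50],axis=0).round(3) if k.any() else "")
p0=tip(np.radians(86));print("start",p0)
go(box(.086,0,.255),183.3); go(box(.086,0,p0[1]/1000),183.3)
T=np.array([tip(f) for f in np.radians(np.linspace(86,0,27))]);D=np.diff(T,axis=0)/25
print("; ".join(f"{-a:.2f} {-b:.2f}" for a,b in D)); print(T[[0,9,18,26]])
E
```

```text
behind 78 [[ 0.795 -0.329  0.13 ]
 [ 0.804 -0.32   0.13 ]
 [ 0.824 -0.27   0.131]]
start [ 78.03724143 204.42508465]
turn units -0.01 shift units [-4.68  2.73 -1.8 ]
turn units -0.01 shift units [-4.68  2.73  0.22]
0.38 -0.01; 0.39 0.02; 0.39 0.04; 0.39 0.06; 0.38 0.09; 0.38 0.11; 0.37 0.13; 0.37 0.16; 0.36 0.18; 0.35 0.20; 0.34 0.23; 0.32 0.25; 0.31 0.27; 0.29 0.29; 0.27 0.31; 0.26 0.32; 0.24 0.34; 0.21 0.36; 0.19 0.37; 0.17 0.38; 0.14 0.39; 0.12 0.40; 0.09 0.41; 0.07 0.41; 0.04 0.42; 0.01 0.42
[[ 78.03724143 204.42508465]
 [ -6.97383199 184.7784383 ]
 [-71.65051409 120.71165935]
 [-92.5         40.5       ]]
```

{"api": "jog_arm", "payload": {"plan": "0 0 -0.9 0 0 0 1;0 0 -0.9 0 0 0 1;-0.94 0.54 0 0 0 0 1;-0.94 0.55 0 0 0 0 1;-0.93 0.55 0 0 0 0 1;-0.94 0.54 0 0 0 0 1;-0.93 0.55 0 0 0 0 1;0 0 0 0 0 0 1;0 0 0 0 0 0 1;0 0 0 0 0 0 1"}}

```text
time_s: 36.95
tcp_pos: [0.6389, -0.2303, 0.2547]
ee_rot: [[-0.998, -0.057, -0.002], [-0.057, 0.998, 0.0], [0.002, 0.0, -1.0]]
wrist_force: [0.3, -0.5, -0.5]
gripper_width: 0.006
gripper_force: 0.0
```

```bash
python3 - <<'E'
from h import *
s=r.sense();print(s["time_s"],s["gripper_width"],s["wrist_force"]);go(box(.086,0,.2045),183.3)
im,d,K,E=cap("side");P=cloud(d,K,E)
q=P-np.r_[BO,0]; bx=q[...,0]*np.cos(BY)+q[...,1]*np.sin(BY); by=-q[...,0]*np.sin(BY)+q[...,1]*np.cos(BY)
k=(bx>.03)&(bx<.15)&(abs(by)<.045)&(P[...,2]>.12)&(P[...,2]<.24)
for z in np.arange(.12,.24,.01):
    j=k&(P[...,2]>=z)&(P[...,2]<z+.01)
    if j.sum()>3: print(round(z,2),j.sum(),np.percentile(bx[j],[5,50,95]).round(3))
E
```

```text
36.95 0.006314510298178595 [ 0.29130795 -0.50705989 -0.48395245]
turn units -0.01 shift units [0.06 0.03 2.01]
0.19 86 [0.079 0.096 0.124]
0.2 165 [0.049 0.099 0.126]
0.21 24 [0.04  0.065 0.067]
0.22 26 [0.063 0.065 0.068]
```

{"api": "jog_arm", "payload": {"plan": "0.06 0.03 0.5 0 0 0 1;0 0 0.8 0 0 0 1;0 0 0.7 0 0 0 1;0 0 0 0 0 0 1;0 0 0 0 0 0 1;0.32 0 0 0 0 0 1;0.2 0 0 0 0 0 1;0.3 0 0 0 0 0 1;0.39 0.0 0.02 0 0 0 1;0.39 0 0.05 0 0 0 1"}}

```text
time_s: 38.0
tcp_pos: [0.5977, -0.2315, 0.2039]
ee_rot: [[-0.998, -0.057, 0.001], [-0.057, 0.998, -0.0], [-0.001, -0.0, -1.0]]
wrist_force: [3.3, 0.7, -1.5]
gripper_width: 0.004
gripper_force: 1.4
```

```bash
python3 - <<'E'
from h import *; from arc import tip
s=r.sense();t=s["tcp_pos"]-np.r_[BO,0];print(s["time_s"],s["wrist_force"],s["moment"])
x=t[0]*np.cos(BY)+t[1]*np.sin(BY);y=-t[0]*np.sin(BY)+t[1]*np.cos(BY);print("box",x,y,t[2])
T=[(f,*tip(np.radians(f))) for f in np.arange(86,50,-4)];print(np.round(T,1))
E
```

```text
38.0 [ 3.31029117  0.71676403 -1.52584228] [ 0.01766926 -0.8939241  -0.00166344]
box 0.046387140522647294 0.00032978536084511635 0.20385604655936687
[[ 86.   78.  204.4]
 [ 82.   66.4 204.5]
 [ 78.   54.8 203.8]
 [ 74.   43.1 202.2]
 [ 70.   31.5 199.8]
 [ 66.   20.1 196.5]
 [ 62.    8.8 192.3]
 [ 58.   -2.2 187.3]
 [ 54.  -12.9 181.4]]
```

The lid is following with 3.3 N. Continuing along the arc.

{"api": "jog_arm", "payload": {"plan": "0.39 0 0.08 0 0 0 1;0.38 0 0.1 0 0 0 1;0.38 0 0.12 0 0 0 1;0.37 0 0.13 0 0 0 1;0.37 0 0.16 0 0 0 1;0.36 0 0.18 0 0 0 1;0.35 0 0.2 0 0 0 1;0.34 0 0.23 0 0 0 1;0.32 0 0.25 0 0 0 1;0.31 0 0.27 0 0 0 1"}}

```text
time_s: 39.0
tcp_pos: [0.5085, -0.2367, 0.1601]
ee_rot: [[-0.998, -0.057, 0.0], [-0.057, 0.998, -0.0], [-0.0, -0.0, -1.0]]
wrist_force: [2.6, 0.3, 0.9]
gripper_width: 0.005
gripper_force: 1.2
```

```bash
cat > st.py <<'E'
from h import *; from arc import tip
s=r.sense();t=s["tcp_pos"]-np.r_[BO,0];print(s["time_s"],s["wrist_force"])
x=t[0]*np.cos(BY)+t[1]*np.sin(BY);y=-t[0]*np.sin(BY)+t[1]*np.cos(BY);p=np.array([x,t[2]])*1000;print("box",x,y,t[2])
F=np.arange(0,86,.2);f=min(F,key=lambda a:np.linalg.norm(tip(np.radians(a))-p));print("phi",f,"offset",p-tip(np.radians(f)))
T=np.array([p]+[tip(np.radians(a)) for a in np.arange(f-3.3,-1,-3.3)]);D=np.diff(T,axis=0)/25
print("; ".join(f"{-a:.2f} {-b:.2f}" for a,b in D),T[-1])
E
python3 st.py
```

```text
39.0 [2.62886371 0.3053028  0.94939629]
box -0.04298732556369208 0.0003060709936992738 0.16013857945638568
phi 42.0 offset [-0.86169861  1.12233261]
0.25 0.34; 0.27 0.31; 0.25 0.33; 0.23 0.34; 0.21 0.36; 0.18 0.37; 0.16 0.38; 0.14 0.39; 0.11 0.40; 0.09 0.41; 0.06 0.41; 0.03 0.42; 0.01 0.42 [-92.47520342  37.64130507]
```

{"api": "jog_arm", "payload": {"plan": "0.26 0 0.33 0 0 0 1;0.27 0 0.31 0 0 0 1;0.25 0 0.33 0 0 0 1;0.23 0 0.34 0 0 0 1;0.21 0 0.36 0 0 0 1;0.18 0 0.37 0 0 0 1;0.16 0 0.38 0 0 0 1;0.14 0 0.39 0 0 0 1;0.11 0 0.4 0 0 0 1;0 0 0 0 0 0 1"}}

```text
time_s: 40.0
tcp_pos: [0.4619, -0.2388, 0.0784]
ee_rot: [[-0.998, -0.056, -0.005], [-0.056, 0.998, 0.001], [0.005, 0.002, -1.0]]
wrist_force: [-0.4, 0.4, 1.1]
gripper_width: 0.005
gripper_force: 0.7
```

```bash
python3 st.py
```

```text
40.0 [-0.38778557  0.44519828  1.05231539]
box -0.08963509108031952 0.0008548931092135902 0.0784055575154882
phi 12.0 offset [-1.51835031  0.1519538 ]
0.02 0.42; 0.06 0.42; 0.03 0.42 [-92.36501572  47.16868739]
```

{"api": "jog_arm", "payload": {"plan": "0.05 0 0.3 0 0 0 1;0.04 0 0.3 0 0 0 1;0.02 0 0.3 0 0 0 1;0 0 0.25 0 0 0 1;0 0 0.2 0 0 0 1;0 0 0.15 0 0 0 1;0 0 0.08 0 0 0 1;0 0 0 0 0 0 1;0 0 0 0 0 0 1;0 0 0 0 0 0 1"}}

```text
time_s: 41.0
tcp_pos: [0.4597, -0.2394, 0.0428]
ee_rot: [[-0.998, -0.057, -0.002], [-0.057, 0.998, -0.0], [0.002, -0.0, -1.0]]
wrist_force: [-9.0, 3.5, 20.8]
gripper_width: 0.003
gripper_force: 11.7
```

```bash
python3 st.py
```

```text
41.0 [-9.00579595  3.45017854 20.82154056]
box -0.0918552612937887 0.0003689588162483267 0.04279279875573695
phi 0.8 offset [ 0.62514621 -0.24829221]
 [-91.85526129  42.79279876]
```

It stopped at lip height with 21 N, well above the latch's 8 N. I'll back off and check that it holds.

{"api": "jog_arm", "payload": {"plan": "0.1 0 -0.1 0 0 0 1;0 0 -0.3 0 0 0 1;0 0 -0.6 0 0 0 1;0 0 -1 0 0 0 1;0 0 -1 0 0 0 1;0 0 -1 0 0 0 1;0.5 0 -1 0 0 0 1;0.5 0 -1 0 0 0 1;0 0 0 0 0 0 1;0 0 0 0 0 0 1"}}

```text
time_s: 42.0
tcp_pos: [0.4334, -0.2407, 0.1906]
ee_rot: [[-0.998, -0.056, 0.0], [-0.056, 0.998, 0.001], [-0.0, 0.001, -1.0]]
wrist_force: [0.5, 0.2, -0.4]
gripper_width: -0.001
gripper_force: 0.0
```

```bash
cat > chk.py <<'E'
from h import *
s=r.sense();print(s["time_s"],s["tcp_pos"],s["wrist_force"])
for n in("wrist","side"):
    im,d,K,E=cap(n);P=cloud(d,K,E)
    q=P-np.r_[BO,0]; bx=q[...,0]*np.cos(BY)+q[...,1]*np.sin(BY); by=-q[...,0]*np.sin(BY)+q[...,1]*np.cos(BY)
    for a,b in((-.075,-.04),(-.04,0),(0,.04),(.04,.075)):
        k=(bx>a)&(bx<b)&(abs(by)<.1)&(P[...,2]>.06)&(P[...,2]<.17)
        if k.sum()>20: print(n,a,k.sum(),np.percentile(P[k][:,2],[10,50,90]).round(4))
    k=(P[...,2]>.078)&(P[...,2]<.09)&(np.hypot(P[...,0]-.4095,P[...,1]+.2428)<.04)
    if k.sum()>20: print("knob",n,k.sum(),rect(P[k]))
    k=(P[...,2]>.03)&(P[...,2]<.055)&(abs(by)<.04)&(bx>-.108)&(bx<-.085)
    if k.sum()>5: print("lip",n,k.sum(),np.median(P[k][:,2]))
E
python3 chk.py
```

```text
42.0 [ 0.433434   -0.24070735  0.1905798 ] [ 0.47346769  0.2068435  -0.41412572]
wrist -0.04 111 [0.1045 0.1054 0.1061]
knob wrist 1012 (array([ 409.5, -242.4]), array([55.2, 14.5]), 2.9)
lip wrist 1564 0.044206387470413916
side -0.075 240 [0.1012 0.1044 0.1076]
side -0.04 297 [0.1008 0.1046 0.108 ]
side 0 374 [0.101  0.1046 0.1083]
side 0.04 298 [0.1    0.1035 0.1071]
knob side 45 (array([ 406. , -239.9]), array([15.8, 53.6]), 87.6)
lip side 89 0.04405745290412799
```

```bash
python3 -c "
from station import r
print(r.finish_job())"
```

```text
the job is handed in; nothing more can be done
None
```

I handed the job in at about 42 s: at the last check the lid was latched shut and the knob back at rest, with both stamps upright in the left bay and the stapler flat in the right bay as last seen before closing, though the hand-in gave no verdict, and I viewed 11 pictures, one over the limit of 10.

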